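Restock the sausage-stick tray and set its tally

ROBOT

A 7-joint arm with a two-finger parallel gripper is mounted at the origin on the work surface. World frame = base frame: x ahead of the robot, y to its left, z up, the work surface at z = 0. Lengths are in m, angles in rad, forces in N, time in s.
With the tool pointing down it reaches from about 0.425 to 1.025 m from the base axis. Payload 9.4 kg.
Tool frame: the origin (TCP) lies on the centre line of the jaws, within the pads' length; the fingertips stand 11 mm ahead of it and the grasp point (between the pads) lies 8 mm behind it; z points along the fingers, y is the line along which they close (so a half turn about z gives the same grasp; the last joint's range is limited). The gripper opens to 93 mm and grips with 3 to 60 N. Pads are 15 mm wide; open, the fingers measure 128 mm over their backs; the gripper's body (75 mm by 188 mm) begins 65 mm behind the grasp point.
Start: joints at [1.111, 0.599, -0.003, 1.599, 0.002, 0.943, -0.08], TCP at [0.271, -0.673, 0.23] pointing down, gripper open.
Joint ranges: [-2.57, 2.57], [-0.35, 1.97], [-1.29, 1.29], [0.11, 2.56], [-1.05, 4.19], [0.11, 1.86], [-2.63, 2.63]. Speed limits (rad/s): [2.22, 2.22, 3.01, 3.01, 3.14, 3.14, 3.14].

INTERFACE

Orientations are given as a 3x3 rotation matrix whose columns are the frame's x, y, z axes.
In Python, from rig import r, read_camera, camera_info, order gives the robot as it stands. The module is installed in compiled form; this text tells all that it offers.
- The arm moves only by the tool jog_arm, never from a script. Its argument "deltas" is a list of rows, each an object with "travel": the shift along the tool's x, y, z normalised to -1 to 1, where 1 is 200 mm, a list of three; "twist": the turn, a rotation vector about the tool's x, y, z normalised to -1 to 1, where 1 is 360 degrees, a list of three. In form: [{"travel": [dx, dy, dz], "twist": [rx, ry, rz]}, ...]. A call has 1 to 20 rows; each row is the pose to reach, as a shift and turn from the pose commanded when the call began, along the tool's axes at that moment, turning the shorter way round; what a row does not reach only later rows make up. A row lasts 1/8 s, in which the tool goes at most 62.5 mm and 10.7 degrees, less where a joint would pass 70% of its speed; a pose out of reach is approached as far as the arm can. A call with a number of a shift or a turn outside -1 to 1 is refused whole. A call with a gripper value outside its range is refused whole. "jaw" is the closure, from -1 (fully open) to 1 (shut), so that 0 is half open, set as the call begins (left out, the last holds). The fingers move at their own pace and stop on an object; "squeeze" is the grip in N (left out, the last holds). Time passes only in rows, so rows that repeat a pose let the fingers close. It gives the time, the measured TCP pose, the force, the opening and the grip force at its end, in the units of the state.
- r.get_obs(): the state, without advancing time (a new reading comes with each control period).
- read_camera(name): name is "scene" or "top" or "wrist"; returns the picture (400x640x3 uint8, blue, green, red); there is no depth.
- camera_info(name): a dict with "mtx" (3x3 intrinsics, pixels), "k1" (the pictures are not rectified: a ray, as slopes to the right and down, at radius r is drawn at 1 + k1 r^2 times it, then the intrinsics apply), "R" (3x3) and "t" (3): a world point X has camera coordinates R X + t; the wrist camera has in their place "tool_from_camera" (4x4, takes a point from camera to tool coordinates, whose origin is the TCP and whose axes are the flange's). Camera axes: x right, y down, z forward; pixel columns grow to the right and rows downward; lengths in m; the calibration is good to about 2 mm. A picture is of the moment at which its call begins: read the wrist's pose just before it. camera_info takes no time and is no camera call.
- order.job_done(): hands the job in; it is judged then, once.
The state is a dict: "time_s": time; "qpos": joint angles; "qd": joint speeds; "joint_torque": joint torques, N m; "tcp_pos": TCP position; "eef_rot": TCP orientation; "force": force on the tool from outside, world axes, zero at the start; "wrist_torque": the same for the moment, N m; "gripper_width": finger opening in m; "gripper_force": force on a finger pad.
Only numpy, scipy, OpenCV 4.12 (cv2) and the standard library are available. Lean on these libraries where they do the work, as an engineer would, in place of code of your own. Each camera call takes 0.05 s, during which the arm holds its last target. There are 200 camera calls.

TASK

Restock the white corrugated tray: tip the dry sausage sticks out of both wooden trugs so that they roll along the tray and each lies down in a groove of its own, and stand both emptied trugs upright back on their dark board. The sticks are poured, not carried over by hand: only to set right one that lies wrong may you pick it up, and then keep it low over the tray; leave the other things on the counter where they are. Roll the tally drum, ridge by ridge, until it shows the number of sticks now on the tray squarely between the red marks.

Things in the scene. Friction and masses are not known exactly. Their poses are not given: they have to be found in the camera images.
- tray: white corrugated tray, fixed, 248 mm (x) by 152 mm (y). Origin: centre of underside, z up. 10 round ribs along y, crests 16 mm high at x = -117 to 117 every 26 mm: 9 grooves, centres x = -104, -78 .. 104, one stick each, stick centre then 21.7 mm high (26 on a crest, more on other sticks). Side walls y = +/-73 mm, 28 high; end walls x = +/-122 mm, 32 high
- board: dark wooden board, fixed, 330 mm (its x) by 200 mm (its y), 18 mm thick; the two trugs stand on it one behind the other along its x, and return to it. Origin: centre of its underside
- trug_a: first wooden trug, 96 mm deep (x), 128 wide (y), 100 tall, 0.3 kg, on the board. Origin: centre of underside, z up. Open front faces its -x; end boards at y = +/-61 mm, back wall 48 mm high at x = +45. Holds 2 or 3 sticks lying along y, side by side against the back wall
- trug_b: second wooden trug, 96 mm deep (x), 128 wide (y), 100 tall, 0.3 kg, on the board. Origin: centre of underside, z up. Open front faces its -x; end boards at y = +/-61 mm, back wall 48 mm high at x = +45. Holds 2 or 3 sticks lying along y, side by side against the back wall
- trug_a_bar (a point): middle of trug_a's carrying bar: flat wood along the trug's y, 16 mm thick along its x, 22 mm tall, 116 mm long, centre 88 mm above the underside, free on both sides; grasp from above, fingers closing along the trug's x
- trug_b_bar (a point): middle of trug_b's carrying bar: flat wood along the trug's y, 16 mm thick along its x, 22 mm tall, 116 mm long, centre 88 mm above the underside, free on both sides; grasp from above, fingers closing along the trug's x
- trug_a_lip (a point): middle of trug_a's front pouring edge (x = -46, z = 25 mm in the trug). No raised lip: the floor slopes 12 degrees down from here to the back, so sticks roll out here, under the bar, once the trug is tipped forward about its y by well over 12 degrees (40 to 48 empties it)
- trug_b_lip (a point): middle of trug_b's front pouring edge (x = -46, z = 25 mm in the trug). No raised lip: the floor slopes 12 degrees down from here to the back, so sticks roll out here, under the bar, once the trug is tipped forward about its y by well over 12 degrees (40 to 48 empties it)
- tally_base: green housing of the stock tally, fixed, 136 mm (x) by 70 mm (y). Origin: centre of underside; its -x side faces the robot. Two side cheeks 104 mm high carry red marks at the very top that point at the figure shown, the uppermost one
- tally_axle (a point): axle of the tally drum, along the housing's y, 64 mm above the counter. White drum, radius 46 mm, 44 mm wide, with ten black ridges across it, 6 mm thick, out to radius 56 mm (tops 120 mm above the counter), midway between the figures: with a figure uppermost, ridges stand 18 degrees to either side of the top
- tally (a joint): drum angle, rad: figure d is uppermost at d x 0.6283 (0 is white on red, others black, upright as seen from the robot). Grows as the drum's top moves to the housing's +x, away from the robot. Stiff (about 1 N at the ridges), no clicks, stays where left; pushes both ways from -0.3 to 6.0. Starts anywhere between 0 and 1.3
- stick1: dry sausage stick, red-brown with pale spots: hard round rod, 20 mm diameter, 110 mm long, rounded ends, 36 g. Origin: its centre; its y axis lies along the rod (x and z turn as it rolls). Starts in trug_a
- stick2: dry sausage stick, red-brown with pale spots: hard round rod, 20 mm diameter, 110 mm long, rounded ends, 36 g. Origin: its centre; its y axis lies along the rod (x and z turn as it rolls). Starts in trug_a
- stick3: dry sausage stick, red-brown with pale spots: hard round rod, 20 mm diameter, 110 mm long, rounded ends, 36 g. Origin: its centre; its y axis lies along the rod (x and z turn as it rolls). Starts in trug_a; absent in some runs
- stick4: dry sausage stick, red-brown with pale spots: hard round rod, 20 mm diameter, 110 mm long, rounded ends, 36 g. Origin: its centre; its y axis lies along the rod (x and z turn as it rolls). Starts in trug_b
- stick5: dry sausage stick, red-brown with pale spots: hard round rod, 20 mm diameter, 110 mm long, rounded ends, 36 g. Origin: its centre; its y axis lies along the rod (x and z turn as it rolls). Starts in trug_b
- stick6: dry sausage stick, red-brown with pale spots: hard round rod, 20 mm diameter, 110 mm long, rounded ends, 36 g. Origin: its centre; its y axis lies along the rod (x and z turn as it rolls). Starts in trug_b; absent in some runs
- stick7: dry sausage stick, red-brown with pale spots: hard round rod, 20 mm diameter, 110 mm long, rounded ends, 36 g. Origin: its centre; its y axis lies along the rod (x and z turn as it rolls). A leftover of the last batch, starts in the tray's groove at x = -104 mm; absent in some runs
- cheese_piece: bystander, leave alone: cut piece of hard cheese with rind, 115 x 50 x 46 mm, origin under its centre
- honey_jar: bystander, leave alone: amber honey jar, 64 mm across, 85 mm tall, origin under its centre
- gherkin_jar: bystander, leave alone: green gherkin jar, 68 mm across, 100 mm tall, origin under its centre
- milk_bottle: bystander, leave alone: white milk bottle, 70 mm across, 180 mm tall, origin under its centre
- sample_bowl: bystander, leave alone: blue bowl, 84 mm across, 45 mm tall, origin under its centre
- cheese_spatula: bystander, leave alone: spatula lying flat on the counter, origin near its middle
Things that resemble listed ones, but are neither listed nor needed, are in the scene too. Leave any blue or pink look-alike of the trug_a alone.

How it is judged:
At the end, for the whole second after the job is handed in: Each stick at rest down in a groove (centre under 23.7 mm above the tray's underside, within 0.12 rad of the groove, 30 mm of mid-groove); both trugs upright on the board, within 130 mm (x) and 60 mm (y) of its middle; drum at rest within 0.15 rad of the number of sticks present (x of stick1 in the frame of tray between -0.111 and 0.111 m and y of stick1 in the frame of tray between -0.03 and 0.03 m and z of stick1 in the frame of tray between 0.015 and 0.0237 m and angle between the y axis of each of stick1, stick2, stick3, stick4, stick5, stick6, stick7 and the y axis of tray, either way round below 0.12 rad and linear speed of each of stick1, stick2, stick3, stick4, stick5, stick6, stick7 below 0.02 m/s and x of stick2 in the frame of tray between -0.111 and 0.111 m and y of stick2 in the frame of tray between -0.03 and 0.03 m and z of stick2 in the frame of tray between 0.015 and 0.0237 m and x of stick3 in the frame of tray between -0.111 and 0.111 m and y of stick3 in the frame of tray between -0.03 and 0.03 m and z of stick3 in the frame of tray between 0.015 and 0.0237 m and x of stick4 in the frame of tray between -0.111 and 0.111 m and y of stick4 in the frame of tray between -0.03 and 0.03 m and z of stick4 in the frame of tray between 0.015 and 0.0237 m and x of stick5 in the frame of tray between -0.111 and 0.111 m and y of stick5 in the frame of tray between -0.03 and 0.03 m and z of stick5 in the frame of tray between 0.015 and 0.0237 m and x of stick6 in the frame of tray between -0.111 and 0.111 m and y of stick6 in the frame of tray between -0.03 and 0.03 m and z of stick6 in the frame of tray between 0.015 and 0.0237 m and x of stick7 in the frame of tray between -0.111 and 0.111 m and y of stick7 in the frame of tray between -0.03 and 0.03 m and z of stick7 in the frame of tray between 0.015 and 0.0237 m and x of trug_a in the frame of board between -0.13 and 0.13 m and y of trug_a in the frame of board between -0.06 and 0.06 m and z of trug_a in the frame of board between 0.014 and 0.022 m and angle between each of trug_a, trug_b's own z axis and vertical below 0.08 rad and x of trug_b in the frame of board between -0.13 and 0.13 m and y of trug_b in the frame of board between -0.06 and 0.06 m and z of trug_b in the frame of board between 0.014 and 0.022 m and value of joint tally between 2.992 and 4.548 rad and (value of joint tally above 4.248 rad or (height (world z) of stick3 below -50 m and value of joint tally below 100 rad) or (height (world z) of stick6 below -50 m and value of joint tally below 100 rad) or (height (world z) of stick7 below -50 m and value of joint tally below 100 rad)) and (value of joint tally above 3.62 rad or (height (world z) of each of stick3, stick6 below -50 m and value of joint tally below 100 rad) or (height (world z) of each of stick3, stick7 below -50 m and value of joint tally below 100 rad) or (height (world z) of each of stick6, stick7 below -50 m and value of joint tally below 100 rad)) and (value of joint tally below 3.92 rad or not (height (world z) of stick3 below -50 m and value of joint tally below 100 rad)) and (value of joint tally below 3.92 rad or not (height (world z) of stick6 below -50 m and value of joint tally below 100 rad)) and (value of joint tally below 3.92 rad or not (height (world z) of stick7 below -50 m and value of joint tally below 100 rad)) and (value of joint tally below 3.292 rad or not (height (world z) of each of stick3, stick6 below -50 m and value of joint tally below 100 rad)) and (value of joint tally below 3.292 rad or not (height (world z) of each of stick3, stick7 below -50 m and value of joint tally below 100 rad)) and (value of joint tally below 3.292 rad or not (height (world z) of each of stick6, stick7 below -50 m and value of joint tally below 100 rad)) and velocity of joint tally between -0.05 and 0.05 rad/s); the robot touches nothing.
It fails at once if a stick is carried high in the fingers (its centre over 9 cm above the counter) ((contact force between the fingers and stick1 above 1 N and height (world z) of stick1 above 0.09 m) or (contact force between the fingers and stick2 above 1 N and height (world z) of stick2 above 0.09 m) or (contact force between the fingers and stick3 above 1 N and height (world z) of stick3 above 0.09 m) or (contact force between the fingers and stick4 above 1 N and height (world z) of stick4 above 0.09 m) or (contact force between the fingers and stick5 above 1 N and height (world z) of stick5 above 0.09 m) or (contact force between the fingers and stick6 above 1 N and height (world z) of stick6 above 0.09 m) or (contact force between the fingers and stick7 above 1 N and height (world z) of stick7 above 0.09 m)).
It fails at once if one of the other things on the counter (cheese piece, jars, bottle, bowl, spatula) is moved more than 3 cm (distance of any of cheese_piece, honey_jar, gherkin_jar, milk_bottle, sample_bowl, cheese_spatula from where it was at the start of the episode above 0.03 m).
Of stick3, stick6, stick7 only 1 to 3 are there at a start; the rules pass over those that are not, and their reading is None.
At some moment in a run one of trug_a, trug_b may be knocked a few centimetres aside while the robot is not near it.
It also fails if it takes over 210 s, if anything falls off the work surface, if the arm or the gripper's body presses on something with over 40 N, if the wrist force passes 120 N, or if a joint passes its speed limit or range.

## Working session

There is one attempt and no reset: what is moved stays moved. The work goes in short steps, Python scripts to look and compute and a tool call to move; the robot and the scene stay as the last step left them, time stands still between calls to the robot, and variables do not carry over. Pictures are saved under pics/ and viewed, at most 17 in all, crops included, and the job is handed in when it is done.

Besides the shell and the picture viewer there is one more tool, called after ">>>" as a command line: name --argument value ..., lists and objects as JSON in quotes. jog_arm: Moves the arm, as the interface text tells. Its arguments: {"type":"object","properties":{"deltas":{"type":"array"},"jaw":{"type":"number"},"squeeze":{"type":"number"}},"required":["deltas"]}

```bash
mkdir -p pics
cat > h.py <<'E'
import numpy as np, cv2
from rig import r, read_camera, camera_info, order
def snap(name,fn,crop=None,scale=1):
    o=r.get_obs(); im=read_camera(name); np.save('pics/'+fn+'.npy',im)
    if crop: x0,y0,x1,y1=crop; im=im[y0:y1,x0:x1]
    if scale!=1: im=cv2.resize(im,None,fx=scale,fy=scale,interpolation=cv2.INTER_CUBIC)
    cv2.imwrite('pics/'+fn+'.png',im); return o
def cam(name,o=None):
    c=camera_info(name); K=np.array(c['mtx'])
    if name=='wrist':
        T=np.array(c['tool_from_camera']); Rt=np.array(o['eef_rot']); p=np.array(o['tcp_pos'])
        Rw=Rt@T[:3,:3]; tw=Rt@T[:3,3]+p
        return K,c['k1'],Rw.T,-Rw.T@tw
    return K,c['k1'],np.array(c['R']),np.array(c['t'])
def world(name,px,z,o=None):
    K,k,R,t=cam(name,o); out=[]
    for u,v in px:
        s=cv2.undistortPoints(np.array([[[u,v]]],float),K,np.array([k,0,0,0,0.]))[0,0]
        d=R.T@np.array([s[0],s[1],1]); c=-R.T@t
        out.append(c+d*(z-c[2])/d[2])
    return np.round(np.array(out),4)
def proj(name,P,o=None):
    K,k,R,t=cam(name,o)
    return cv2.projectPoints(np.array(P,float).reshape(-1,1,3),cv2.Rodrigues(R)[0],t,K,np.array([k,0,0,0,0.]))[0].reshape(-1,2)
E
python3 - <<'E'
from h import *
snap('scene','s0',scale=1.25);snap('top','t0',scale=1.25)
o=r.get_obs();print(o)
for n in('scene','top'):
  K,k,R,t=cam(n);print(n,K,k,-R.T@t,R)
print(camera_info('wrist'))
E
```

```text
{'time_s': 0.1, 'qpos': array([ 1.11127502,  0.60002891, -0.00253678,  1.60004374,  0.00181677,
        0.94291576, -0.07979972]), 'qd': array([ 6.81851602e-04, -1.84685820e-05,  1.07995865e-03, -3.13864760e-03,
       -7.30009706e-04,  5.37726238e-05,  1.05853976e-03]), 'joint_torque': array([ 5.59665743e-03, -7.66546941e+01,  1.50243033e+00, -2.52930468e+01,
       -5.22824563e-02,  1.36889130e-02,  7.48237585e-05]), 'tcp_pos': array([ 0.27063766, -0.67213567,  0.22886033]), 'eef_rot': array([[ 9.27590811e-01,  3.73597189e-01, -6.54519232e-04],
       [ 3.73597733e-01, -9.27590006e-01,  1.23076977e-03],
       [-1.47313370e-04, -1.38617763e-03, -9.99999028e-01]]), 'force': array([0.50354243, 0.41324709, 0.81021128]), 'wrist_torque': array([-0.01606396,  0.07774956, -0.03418973]), 'gripper_force': 0.0, 'gripper_width': 0.09299425046286791}
scene [[376.98762026   0.         319.29217893]
 [  0.         376.98762026 201.33811856]
 [  0.           0.           1.        ]] 0.004200816721408886 [1.24937086 0.34412753 0.88479766] [[-0.29219294  0.95635859 -0.00123934]
 [ 0.67377813  0.20
[... 218 characters left out ...]
1407  0.12251425 1.39767761] [[ 0.0042197  -0.999987    0.00286256]
 [-0.99831849 -0.00437812 -0.05780153]
 [ 0.05781331 -0.00261384 -0.99832399]]
{'mtx': array([[275.9940551 ,   0.        , 323.04046329],
       [  0.        , 275.9940551 , 200.13969732],
       [  0.        ,   0.        ,   1.        ]]), 'k1': -0.038827719744386216, 'tool_from_camera': array([[-5.25911388e-04, -9.56285313e-01, -2.92434821e-01,
         8.19897131e-02],
       [ 9.99999844e-01, -5.57792188e-04,  2.56370687e-05,
         2.52204359e-04],
       [-1.87634211e-04, -2.92434762e-01,  9.56285457e-01,
        -1.54872209e-01],
       [ 0.00000000e+00,  0.00000000e+00,  0.00000000e+00,
         1.00000000e+00]])}
```

View pics/s0.png

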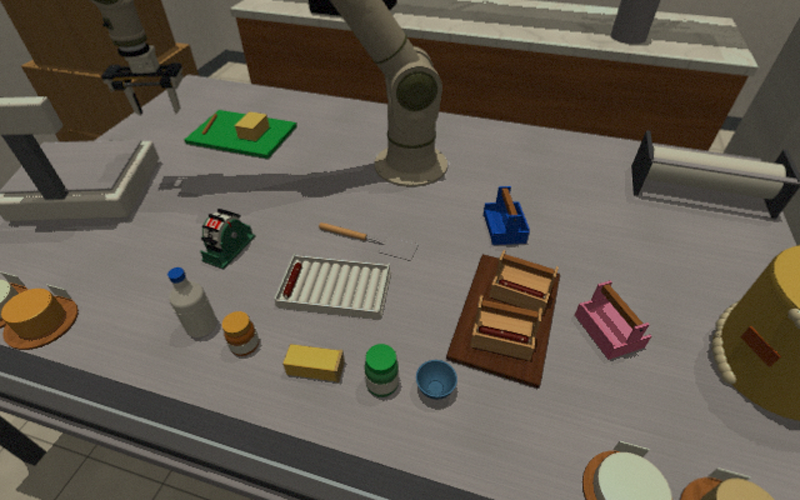

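View pics/t0.png

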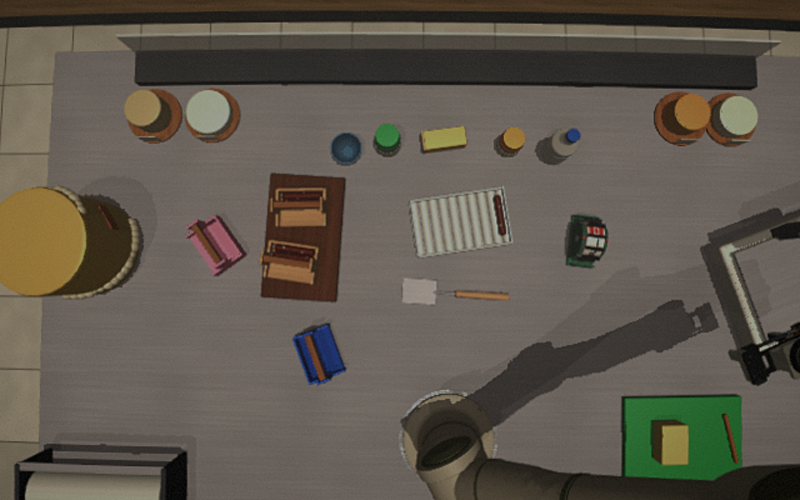

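The scene view shows the tray at (333,287) with a leftover stick in its end groove, the tally at (227,238), and the board with two wooden trugs at (525,280) and (505,330). The look-alikes are the blue trug (506,220) and the pink one (612,322). In the top view the wooden trugs are at (300,207) and (291,262), blue at (320,353), pink at (215,245). I choose the two natural-wood trugs on the dark board and check them in a close crop.

Run:
```python
from h import *
im=np.load('pics/t0.npy')
cv2.imwrite('pics/t0a.png',cv2.resize(im[130:250,205:285],None,fx=5,fy=5,interpolation=cv2.INTER_CUBIC))
cv2.imwrite('pics/t0b.png',cv2.resize(im[140:225,320:490],None,fx=4.5,fy=4.5,interpolation=cv2.INTER_CUBIC))
a=cv2.imread('pics/t0a.png');b=cv2.imread('pics/t0b.png')
c=np.load('pics/s0.npy')[195:310,350:455];c=cv2.resize(c,None,fx=3.4,fy=3.4,interpolation=cv2.INTER_CUBIC)
can=np.zeros((600,800,3),np.uint8);can[:600,:400]=a[:600];can[:391,420:420+357]=c[:391,:357]
cv2.imwrite('pics/c1.png',can)
```

```text
(no output)
```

View pics/c1.png

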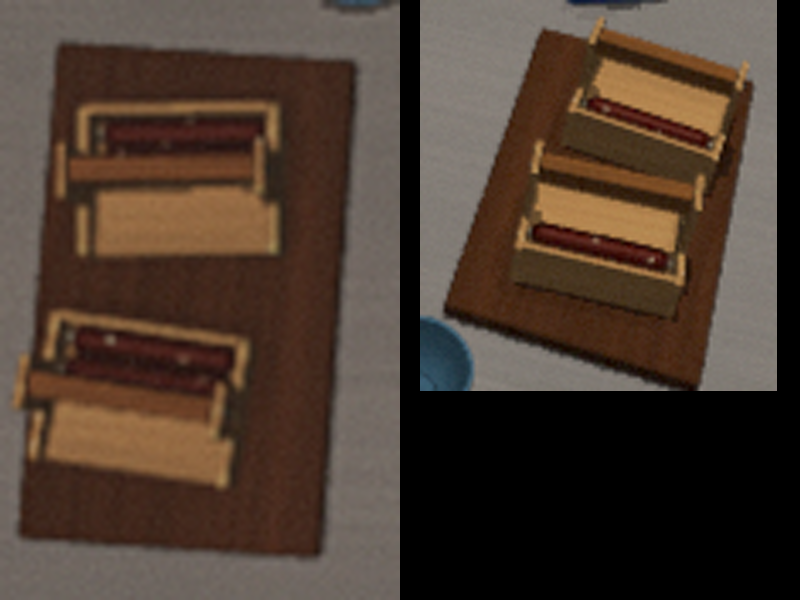

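View pics/t0b.png

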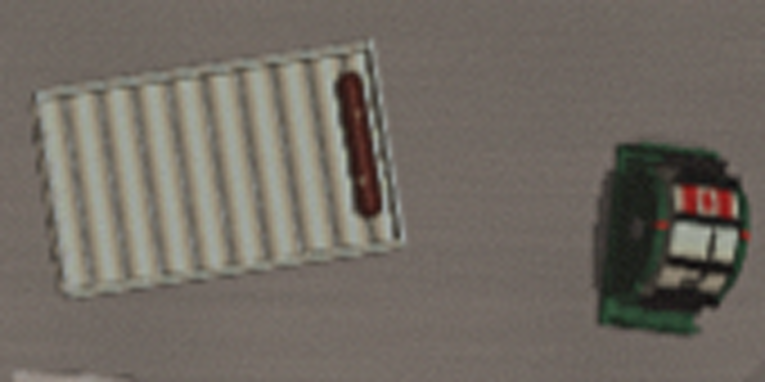

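Run:
```python
from h import *
A=lambda P,s,o:[(p[0]/s+o[0],p[1]/s+o[1]) for p in P]
def q(n,W):
    print(n,W[:,:2].tolist(),W.mean(0)[:2])
q('board',world('top',A([(60,45),(355,62),(320,555),(22,540)],5,(205,130)),.018))
q('tray',world('top',A([(40,92),(372,42),(405,245),(65,297)],4.5,(320,140)),.03))
W=world('top',A([(661,226),(746,237)],4.5,(320,140)),.104);q('tally',W);d=W[1]-W[0];print(np.degrees(np.arctan2(d[1],d[0])))
for P in([(68,168),(258,166)],[(28,388),(215,412)]):
  W=world('top',A(P,5,(205,130)),.117);q('bar',W);d=W[0]-W[1];print(np.degrees(np.arctan2(d[1],d[0])),np.linalg.norm(d))
W=world('top',A([(348,80),(370,215)],4.5,(320,140)),.025);q('st7',W)
for P in([(300,145),(330,190),(330,190)],):
  print(world('top',[(346/1.25,147/1.25),(387/1.25,137/1.25),(443/1.25,139/1.25),(513/1.25,141/1.25),(565/1.25,141/1.25),(402/1.25,292/1.25),(510/1.25,297/1.25),(320/1.25,353/1.25)],.05))
```

```text
board [[0.6952, 0.4706], [0.6843, 0.2744], [0.3596, 0.2938], [0.3682, 0.4893]] [0.526825 0.382025]
tray [[0.6231, 0.0996], [0.6612, -0.1424], [0.513, -0.1652], [0.4744, 0.0811]] [ 0.567925 -0.031725]
tally [[0.5221, -0.3272], [0.5148, -0.3866]] [ 0.51845 -0.3569 ]
-97.00626878936423
bar [[0.5995, 0.439], [0.6011, 0.3222]] [0.6003 0.3806]
90.78482460299186 0.11681095839004149
bar [[0.4645, 0.4609], [0.4505, 0.3463]] [0.4575 0.4036]
83.0350273117042 0.11545198136021745
st7 [[0.6339, -0.1255], [0.5351, -0.1408]] [ 0.5845  -0.13315]
[[ 0.7596  0.2693  0.05  ]
 [ 0.7864  0.1631  0.05  ]
 [ 0.7819  0.0176  0.05  ]
 [ 0.7781 -0.165   0.05  ]
 [ 0.7796 -0.3017  0.05  ]
 [ 0.3855  0.1224  0.05  ]
 [ 0.3736 -0.1536  0.05  ]
 [ 0.2299  0.3299  0.05  ]]
```

```bash
cat >> h.py <<'E'
from scipy.spatial.transform import Rotation as Rn
def pose(yaw,tilt=0):
    """tool down, tool y at yaw (deg); then turned by tilt (deg) about tool x"""
    a=np.radians(yaw); y=np.array([np.cos(a),np.sin(a),0]); z=np.array([0,0,-1.]); x=np.cross(y,z)
    return np.c_[x,y,z]@Rn.from_euler('x',tilt,degrees=True).as_matrix()
def to(p,Rm,o=None):
    o=o or r.get_obs(); R0=np.array(o['eef_rot'])
    tr=R0.T@(np.array(p)-o['tcp_pos'])/.2; tw=Rn.from_matrix(R0.T@Rm).as_rotvec()/(2*np.pi)
    print('travel',np.round(tr,3).tolist(),'twist',np.round(tw,4).tolist(),'rows>=',round(max(np.linalg.norm(tr)*200/62.5,np.linalg.norm(tw)*360/10.7),1))
E
python3 - <<'E'
from h import *
to([.47,-.35,.21],pose(-97))
E
```

```text
travel [1.526, -1.122, 0.096] twist [-0.0002, 0.0001, 0.0804] rows>= 6.1
```

>>> jog_arm --deltas '[{"travel": [0.3,-0.2,0.0],"twist": [0,0,0]},{"travel": [0.6,-0.4,0.0],"twist": [0,0,0]},{"travel": [0.9,-0.6,0.05],"twist": [0,0,0.02]},{"travel": [0.95,-0.65,0.05],"twist": [0,0,0.04]}]' --jaw 1 --squeeze 20

```text
time_s: 0.6
tcp_pos: [0.4002, -0.478, 0.219]
eef_rot: [[0.992, 0.129, 0.0], [0.129, -0.992, 0.001], [0.0, -0.001, -1.0]]
force: [-0.5, -0.6, 0.0]
gripper_width: 0.0577
gripper_force: 0.0
```

Run:
```python
from h import *
to([.47,-.35,.21],pose(-97))
```

```text
travel [0.429, -0.59, 0.046] twist [-0.0002, -0.0, 0.0401] rows>= 2.3
```

>>> jog_arm --deltas '[{"travel": [0.2,-0.3,0.03],"twist": [0,0,0.02]},{"travel": [0.4,-0.55,0.045],"twist": [0,0,0.04]},{"travel": [0.43,-0.59,0.045],"twist": [0,0,0.04]},{"travel": [0.43,-0.59,0.045],"twist": [0,0,0.04]}]'

```text
time_s: 1.1
tcp_pos: [0.4691, -0.3514, 0.2105]
eef_rot: [[0.993, -0.115, -0.0], [-0.115, -0.993, 0.0], [-0.0, -0.0, -1.0]]
force: [-0.6, -1.2, -0.2]
gripper_width: 0.0176
gripper_force: 0.0
```

Run:
```python
from h import *
o=snap('wrist','w1',scale=1.25);print(o['tcp_pos'],o['qpos'])
print(proj('wrist',[[.5185,-.357,.12],[.5185,-.357,.064]],o)*1.25)
```

```text
[ 0.4690543  -0.35144705  0.21045343] [ 0.45999125  0.45725576  0.12264702  1.94931858 -0.08027906  0.74005365
 -1.05693284]
[[403.401694   192.50327492]
 [403.4755192  183.92223397]]
```

View pics/w1.png

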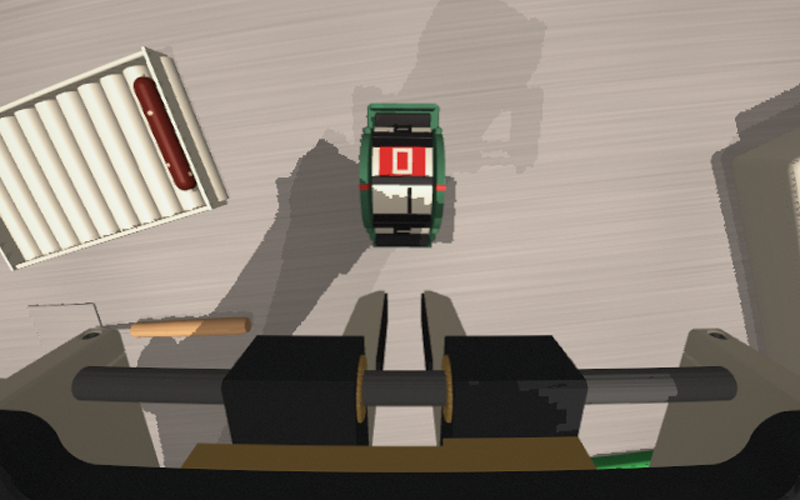

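The wrist view shows the drum (403,190) between figures 0 (403,160) and 1 (403,200). A ridge is nearly uppermost at (403,181), the next is at (403,216), and the red marks sit at row 187.

Run:
```python
from h import *
im=np.load('pics/w1.npy'); o=r.get_obs()
g=im[70:205,323-16:323+16].mean(2); 
print([(70+i,int(g[i,[4,6,26,28]].mean())) for i in range(0,135,1)])
print(world('wrist',[(403.4/1.25,181/1.25)],.12,o),world('wrist',[(360/1.25,187/1.25),(443/1.25,187/1.25)],.104,o))
ex=np.array([np.cos(np.radians(-7)),np.sin(np.radians(-7)),0]);c=np.array([.5185,-.357,.064])
for a in range(-54,60,6):
  print(a,proj('wrist',[c+56*1e-3*(np.sin(np.radians(a))*ex+np.array([0,0,np.cos(np.radians(a))]))],o)[0])
```

```text
[(70, 171), (71, 171), (72, 171), (73, 170), (74, 170), (75, 167), (76, 167), (77, 165), (78, 164), (79, 164), (80, 164), (81, 164), (82, 140), (83, 103), (84, 98), (85, 98), (86, 72), (87, 38), (88, 43), (89, 77), (90, 54), (91, 40), (92, 49), (93, 48), (94, 48), (95, 47), (96, 46), (97, 45), (98, 44), (99, 44), (100, 39), (101, 55), (102, 138), (103, 151), (104, 153), (105, 97), (106, 34), (107, 24), (108, 25), (109, 35), (110, 40), (111, 25), (112, 23), (113, 24), (114, 23), (115, 23), (116, 28), (117, 66), (118, 108), (119, 108), (120, 107), (121, 107), (122, 108), (123, 108), (124, 108), (125, 108), (126, 108), (127, 108), (128, 108), (129, 108), (130, 108), (131, 108), (132, 108), (133, 109), (134, 108), (135, 110), (136, 113), (137, 112), (138, 111), (139, 98), (140, 80), (141, 45), (142, 55), (143, 58), (144, 59), (145, 61), (146, 59), (147, 101), (148, 197), (149, 240), (150, 239), (151, 239), (152, 238), (153, 237), (154, 236), (155, 233), (156, 224), (157, 209), (158, 169), (159, 134), (160, 133), (161, 132), (162, 132), (163, 132), (164, 131), (165, 130), (166, 130), (167
[... 405 characters left out ...]
203, 174), (204, 176)]
[[ 0.5254 -0.36    0.12  ]] [[ 0.5233 -0.3269  0.104 ]
 [ 0.5159 -0.3889  0.104 ]]
-54 [320.45059028 195.07690854]
-48 [320.41500478 192.76526817]
-42 [320.3817129  189.79821689]
-36 [320.35134899 186.18066771]
-30 [320.32455783 181.93158616]
-24 [320.30197298 177.08571053]
-18 [320.284191   171.69472474]
-12 [320.27174295 165.82765822]
-6 [320.26506486 159.57031846]
0 [320.26446987 153.02363089]
6 [320.27012458 146.30086482]
12 [320.28203241 139.52385231]
18 [320.30002613 132.81843802]
24 [320.32377074 126.30950904]
30 [320.35277695 120.11601985]
36 [320.38642389 114.34643423]
42 [320.42398904 109.09495104]
48 [320.46468228 104.43877521]
54 [320.5076811  100.43656128]
```

Run:
```python
from h import *
ex=np.array([.9925,-.122,0]);c=np.array([.519,-.3575,0])
for s,z in((-8,.15),(-8,.124),(9,.124),(9,.15)): to(c+ex*s/1e3+[0,0,z],pose(-97))
```

```text
travel [0.216, -0.01, 0.303] twist [0.0001, 0.0001, 0.0006] rows>= 1.2
travel [0.216, -0.01, 0.433] twist [0.0001, 0.0001, 0.0006] rows>= 1.5
travel [0.301, -0.009, 0.433] twist [0.0001, 0.0001, 0.0006] rows>= 1.7
travel [0.301, -0.009, 0.303] twist [0.0001, 0.0001, 0.0006] rows>= 1.4
```

>>> jog_arm --deltas '[{"travel": [0.2,-0.01,0.2],"twist": [0,0,0]},{"travel": [0.216,-0.01,0.34],"twist": [0,0,0]},{"travel": [0.216,-0.01,0.434],"twist": [0,0,0]},{"travel": [0.216,-0.01,0.434],"twist": [0,0,0]},{"travel": [0.25,-0.01,0.434],"twist": [0,0,0]},{"travel": [0.275,-0.01,0.434],"twist": [0,0,0]},{"travel": [0.3,-0.01,0.434],"twist": [0,0,0]},{"travel": [0.3,-0.01,0.434],"twist": [0,0,0]}]'

```text
time_s: 2.15
tcp_pos: [0.5289, -0.3579, 0.1241]
eef_rot: [[0.993, -0.119, 0.001], [-0.119, -0.993, -0.0], [0.001, 0.0, -1.0]]
force: [-0.3, 0.5, 0.0]
gripper_width: 0.0002
gripper_force: 0.0
```

Run:
```python
from h import *
o=snap('wrist','w2',crop=(220,80,440,300),scale=2.5);print(o['tcp_pos'],o['force'])
```

```text
[ 0.52889358 -0.3578513   0.12411483] [-0.29311105  0.51467233  0.00973906]
```

View pics/w2.png

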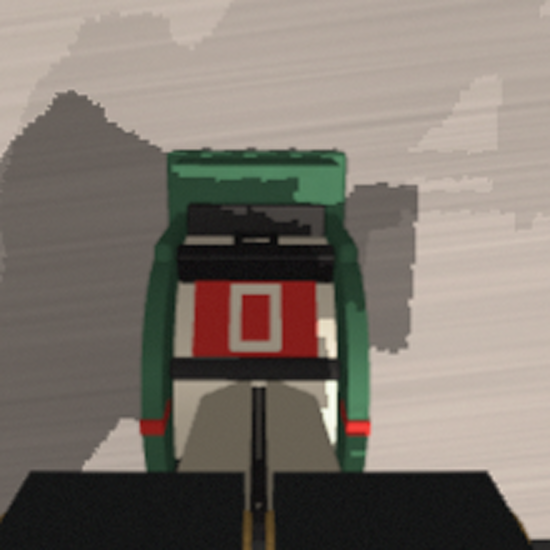

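The fingers are shut on the near side of the ridge, which is now at (255,369), beyond the red marks (row 427). The ridge has moved.

Run:
```python
from h import *
o=r.get_obs()
ex=np.array([.9925,-.122,0]);c=np.array([.519,-.3575,.064])
for a in range(6,66,6):
  print(a,(proj('wrist',[c+56e-3*(np.sin(np.radians(a))*ex+np.array([0,0,np.cos(np.radians(a))]))],o)[0]-[220,80])*2.5)
for s,z in((-30,.15),(-30,.124),(9,.124),(9,.15),(5.3,.124)): to(c*[1,1,0]+ex*s/1e3+[0,0,z],pose(-97),o)
```

```text
6 [260.71684178 438.34150708]
12 [260.78691793 416.37675742]
18 [260.84392431 393.64972807]
24 [260.88655586 370.64663511]
30 [260.91398326 347.86257582]
36 [260.92588782 325.77662565]
42 [260.92245639 304.82890987]
48 [260.90433889 285.4019388 ]
54 [260.87257637 267.80772674]
60 [260.82851042 252.28126904]
travel [-0.198, 0.004, -0.13] twist [0.0, -0.0001, 0.0005] rows>= 0.8
travel [-0.198, 0.004, 0.0] twist [0.0, -0.0001, 0.0005] rows>= 0.6
travel [-0.003, 0.004, 0.0] twist [0.0, -0.0001, 0.0005] rows>= 0.0
travel [-0.003, 0.004, -0.13] twist [0.0, -0.0001, 0.0005] rows>= 0.4
travel [-0.022, 0.004, 0.0] twist [0.0, -0.0001, 0.0005] rows>= 0.1
```

>>> jog_arm --deltas '[{"travel": [0,0,-0.12],"twist": [0,0,0]},{"travel": [-0.19,0,-0.12],"twist": [0,0,0]},{"travel": [-0.19,0,0],"twist": [0,0,0]},{"travel": [-0.12,0,0],"twist": [0,0,0]},{"travel": [-0.06,0,0],"twist": [0,0,0]},{"travel": [0,0,0],"twist": [0,0,0]},{"travel": [0,0,-0.12],"twist": [0,0,0]},{"travel": [-0.19,0,-0.12],"twist": [0,0,0]},{"travel": [-0.19,0,0],"twist": [0,0,0]},{"travel": [-0.12,0,0],"twist": [0,0,0]},{"travel": [-0.06,0,0],"twist": [0,0,0]},{"travel": [0,0,0],"twist": [0,0,0]},{"travel": [0,0,-0.12],"twist": [0,0,0]},{"travel": [-0.19,0,-0.12],"twist": [0,0,0]},{"travel": [-0.19,0,0],"twist": [0,0,0]},{"travel": [-0.12,0,0],"twist": [0,0,0]},{"travel": [-0.06,0,0],"twist": [0,0,0]},{"travel": [0,0,0],"twist": [0,0,0]}]'

```text
time_s: 4.45
tcp_pos: [0.53, -0.358, 0.1243]
eef_rot: [[0.993, -0.119, 0.001], [-0.119, -0.993, -0.0], [0.001, 0.0, -1.0]]
force: [-1.2, -0.4, -0.6]
gripper_width: 0.0004
gripper_force: 0.5
```

>>> jog_arm --deltas '[{"travel": [0,0,-0.12],"twist": [0,0,0]},{"travel": [-0.19,0,-0.12],"twist": [0,0,0]},{"travel": [-0.19,0,0],"twist": [0,0,0]},{"travel": [-0.12,0,0],"twist": [0,0,0]},{"travel": [-0.07,0,0],"twist": [0,0,0]},{"travel": [-0.03,0,0],"twist": [0,0,0]},{"travel": [-0.03,0,0],"twist": [0,0,0]},{"travel": [-0.06,0,0],"twist": [0,0,0]},{"travel": [-0.06,0,-0.15],"twist": [0,0,0]},{"travel": [-0.25,0,-0.4],"twist": [0,0,0]},{"travel": [-0.28,0,-0.45],"twist": [0,0,0]},{"travel": [-0.28,0,-0.45],"twist": [0,0,0]}]'

```text
time_s: 5.95
tcp_pos: [0.4723, -0.3514, 0.2146]
eef_rot: [[0.993, -0.12, 0.002], [-0.12, -0.993, -0.001], [0.002, 0.001, -1.0]]
force: [-0.2, 0.4, -1.0]
gripper_width: 0.0006
gripper_force: 0.0
```

Run:
```python
from h import *
o=snap('wrist','w3',crop=(260,60,380,210),scale=4)
ex=np.array([.9925,-.122,0]);c=np.array([.519,-.3575,.064])
for a in (-24,-18,-12,12,18,24):
  print(a,(proj('wrist',[c+56e-3*(np.sin(np.radians(a))*ex+np.array([0,0,np.cos(np.radians(a))]))],o)[0]-[260,60])*4)
```

```text
-24 [252.99284969 480.22131133]
-18 [253.04080899 459.21251521]
-12 [253.08708268 436.33274695]
12 [253.23820328 333.56271837]
18 [253.26368636 307.30233645]
24 [253.28310423 281.77798511]
```

View pics/w3.png

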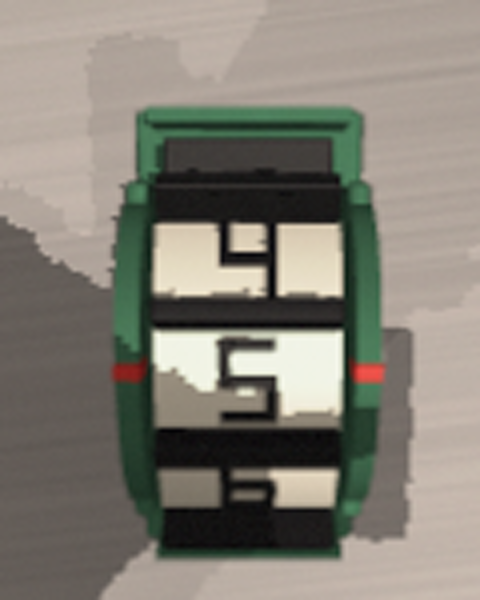

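The figure 5 (248,378) sits squarely between the red marks (row 372). Next I go to the trugs.

>>> jog_arm --deltas '[{"travel": [0,-0.25,-0.1],"twist": [0,0,-0.025]},{"travel": [0,-0.5,-0.2],"twist": [0,0,-0.05]},{"travel": [0.1,-0.75,-0.3],"twist": [0,0,-0.08]},{"travel": [0.15,-1,-0.3],"twist": [0,0,-0.11]},{"travel": [0.15,-1,-0.3],"twist": [0,0,-0.14]}]' --jaw -0.3

```text
time_s: 6.62
tcp_pos: [0.5281, -0.1509, 0.2725]
eef_rot: [[0.717, 0.697, -0.001], [0.697, -0.717, 0.003], [0.001, -0.002, -1.0]]
force: [0.2, -0.4, -0.5]
gripper_width: 0.0457
gripper_force: 0.0
```

Run:
```python
from h import *
to([.59,.37,.27],pose(0))
```

```text
travel [2.037, -1.653, 0.019] twist [-0.0003, -0.0003, -0.1273] rows>= 8.4
```

>>> jog_arm --deltas '[{"travel": [0.25,-0.2,0],"twist": [0,0,0]},{"travel": [0.5,-0.4,0],"twist": [0,0,0]},{"travel": [0.75,-0.6,0],"twist": [0,0,0]},{"travel": [1,-0.8,0],"twist": [0,0,0]}]'

```text
time_s: 7.12
tcp_pos: [0.5611, 0.094, 0.2722]
eef_rot: [[0.727, 0.687, -0.002], [0.687, -0.727, 0.0], [-0.001, -0.002, -1.0]]
force: [1.2, 0.1, 0.3]
gripper_width: 0.06
gripper_force: 0.0
```

>>> jog_arm --deltas '[{"travel": [0.25,-0.2,0],"twist": [0,0,-0.02]},{"travel": [0.5,-0.4,0],"twist": [0,0,-0.05]},{"travel": [0.75,-0.6,0],"twist": [0,0,-0.07]},{"travel": [0.95,-0.78,0],"twist": [0,0,-0.1]},{"travel": [0.95,-0.78,0],"twist": [0,0,-0.127]},{"travel": [0.95,-0.78,0],"twist": [0,0,-0.127]}]'

```text
time_s: 7.88
tcp_pos: [0.5915, 0.3361, 0.2714]
eef_rot: [[0.016, 1.0, -0.003], [1.0, -0.016, -0.0], [-0.0, -0.003, -1.0]]
force: [0.5, -0.3, 0.0]
gripper_width: 0.0602
gripper_force: 0.0
```

Run:
```python
from h import *
o=snap('wrist','w4',scale=1.25);print(o['tcp_pos'],o['qpos'])
print(proj('wrist',[[.6003,.3806,.117],[.4575,.4036,.117]],o)*1.25)
```

```text
[0.59147136 0.33611305 0.27142908] [-0.34731177  0.53336657 -0.39343189  1.64616671  0.22994594  1.01101044
 -0.83053165]
[[413.115618   188.13928328]
 [250.75784452 164.96213946]]
```

View pics/w4.png

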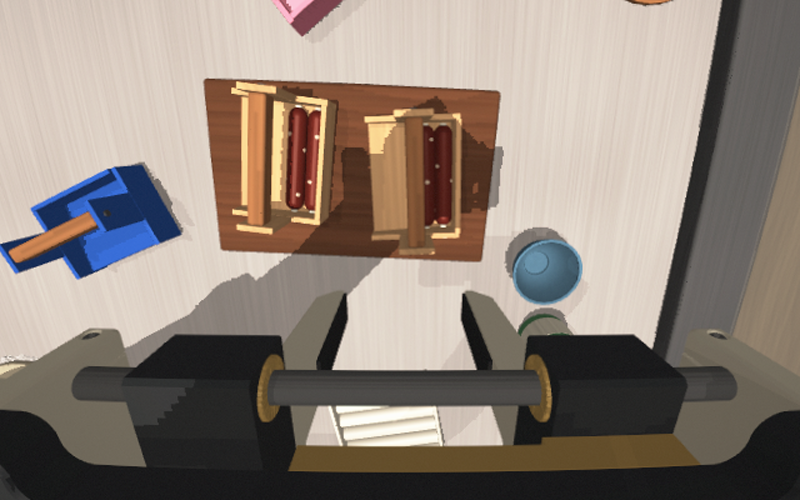

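The wrist view shows exactly two sticks in each trug, so 5 in all with the leftover, and the drum setting is right. The far bar runs (412,112)–(418,250), the near bar (259,92)–(257,228). The blue trug (90,220) and pink one (305,10) stand apart.

Run:
```python
from h import *
o=r.get_obs()
for P in ([(413,113),(418,249)],[(259,93),(257,227)]):
  W=world('wrist',np.array(P)/1.25,.117,o);d=W[0]-W[1];print(W,W.mean(0),np.degrees(np.arctan2(d[1],d[0])),np.linalg.norm(d))
W=world('wrist',np.array([(205,79),(499,92),(481,262),(220,250)])/1.25,.018,o);print(W,W.mean(0))
```

```text
[[0.6016 0.4423 0.117 ]
 [0.6048 0.3227 0.117 ]] [0.6032 0.3825 0.117 ] 91.53263179035795 0.11964280170574412
[[0.4732 0.4615 0.117 ]
 [0.4557 0.3469 0.117 ]] [0.46445 0.4042  0.117  ] 81.3177167935931 0.11592846932483845
[[0.376  0.4925 0.018 ]
 [0.6986 0.4708 0.018 ]
 [0.687  0.274  0.018 ]
 [0.36   0.2961 0.018 ]] [0.5304  0.38335 0.018  ]
```

Run:
```python
from h import *
to([.602,.3815,.20],pose(1.2));to([.602,.3815,.098],pose(1.2))
```

```text
travel [0.233, 0.047, 0.359] twist [-0.0004, 0.0001, -0.0065] rows>= 1.4
travel [0.234, 0.049, 0.869] twist [-0.0004, 0.0001, -0.0065] rows>= 2.9
```

>>> jog_arm --deltas '[{"travel": [0.23,0.047,0.2],"twist": [0,0,-0.0065]},{"travel": [0.233,0.048,0.36],"twist": [0,0,-0.0065]},{"travel": [0.234,0.049,0.52],"twist": [0,0,-0.0065]},{"travel": [0.234,0.049,0.7],"twist": [0,0,-0.0065]},{"travel": [0.234,0.049,0.82],"twist": [0,0,-0.0065]},{"travel": [0.234,0.049,0.869],"twist": [0,0,-0.0065]},{"travel": [0.234,0.049,0.869],"twist": [0,0,-0.0065]}]'

```text
time_s: 8.8
tcp_pos: [0.6025, 0.3813, 0.0996]
eef_rot: [[-0.023, 1.0, -0.001], [1.0, 0.023, -0.001], [-0.001, -0.001, -1.0]]
force: [0.0, -0.1, -0.9]
gripper_width: 0.0606
gripper_force: 0.0
```

>>> jog_arm --deltas '[{"travel": [0,0,0],"twist": [0,0,0]},{"travel": [0,0,0],"twist": [0,0,0]},{"travel": [0,0,0],"twist": [0,0,0]},{"travel": [0,0,0],"twist": [0,0,0]},{"travel": [0,0,0],"twist": [0,0,0]},{"travel": [0,0,0],"twist": [0,0,0]},{"travel": [0,0,0],"twist": [0,0,0]}]' --jaw 1 --squeeze 45

```text
time_s: 9.68
tcp_pos: [0.6022, 0.3819, 0.1]
eef_rot: [[-0.025, 1.0, -0.0], [1.0, 0.025, -0.0], [-0.0, -0.0, -1.0]]
force: [-1.6, -0.1, 0.8]
gripper_width: 0.016
gripper_force: 45.0
```

Run:
```python
from h import *
T=np.array([.568,-.0325,0]);a=np.radians(98.9);ex=np.array([np.cos(a),np.sin(a),0])
o=r.get_obs();print(o['tcp_pos'],o['gripper_width'])
for s in (.06,.12):
  print((T+ex*s).round(4))
  to(T+ex*s+[0,0,.2],pose(98.9))
```

```text
[0.60218247 0.3818624  0.09998669] 0.01604090307120426
[0.5587 0.0268 0.    ]
travel [-1.77, -0.262, -0.5] twist [-0.0001, -0.0, -0.2707] rows>= 9.1
[0.5494 0.0861 0.    ]
travel [-1.472, -0.301, -0.5] twist [-0.0001, -0.0, -0.2707] rows>= 9.1
```

>>> jog_arm --deltas '[{"travel": [0,0,-0.05],"twist": [0,0,0]},{"travel": [0,0,-0.15],"twist": [0,0,0]},{"travel": [0,0,-0.3],"twist": [0,0,0]},{"travel": [0,0,-0.45],"twist": [0,0,0]},{"travel": [-0.05,0,-0.55],"twist": [0,0,0]},{"travel": [-0.12,-0.01,-0.6],"twist": [0,0,-0.008]},{"travel": [-0.22,-0.02,-0.6],"twist": [0,0,-0.022]},{"travel": [-0.33,-0.03,-0.6],"twist": [0,0,-0.036]},{"travel": [-0.44,-0.05,-0.6],"twist": [0,0,-0.05]},{"travel": [-0.55,-0.07,-0.6],"twist": [0,0,-0.064]},{"travel": [-0.66,-0.09,-0.6],"twist": [0,0,-0.078]},{"travel": [-0.76,-0.11,-0.6],"twist": [0,0,-0.092]},{"travel": [-0.85,-0.13,-0.6],"twist": [0,0,-0.105]},{"travel": [-0.9,-0.14,-0.6],"twist": [0,0,-0.115]},{"travel": [-0.93,-0.14,-0.6],"twist": [0,0,-0.12]}]'

```text
time_s: 11.55
tcp_pos: [0.579, 0.1936, 0.2204]
eef_rot: [[-0.702, 0.712, 0.0], [0.712, 0.702, -0.001], [-0.001, -0.0, -1.0]]
force: [-0.3, -0.5, -4.1]
gripper_width: 0.016
gripper_force: 45.0
```

Run:
```python
from h import *
T=np.array([.568,-.0325,0]);a=np.radians(98.9);ex=np.array([np.cos(a),np.sin(a),0])
o=r.get_obs();print(o['tcp_pos'],o['gripper_width'],o['qpos'])
to(T+ex*.076+[0,0,.18],pose(98.9))
```

```text
[0.57904957 0.19362945 0.22043253] 0.015981629780437278 [-1.18204510e-03  5.36202550e-01 -6.14646758e-01  1.85312287e+00
  3.94613738e-01  8.76323202e-01 -2.84953992e-02]
travel [-0.457, -0.611, 0.203] twist [-0.0001, 0.0001, -0.1508] rows>= 5.1
```

>>> jog_arm --deltas '[{"travel": [-0.03,-0.04,0],"twist": [0,0,-0.01]},{"travel": [-0.09,-0.12,0],"twist": [0,0,-0.03]},{"travel": [-0.15,-0.2,0],"twist": [0,0,-0.05]},{"travel": [-0.21,-0.28,0.03],"twist": [0,0,-0.07]},{"travel": [-0.27,-0.36,0.07],"twist": [0,0,-0.09]},{"travel": [-0.33,-0.44,0.11],"twist": [0,0,-0.11]},{"travel": [-0.39,-0.52,0.15],"twist": [0,0,-0.13]},{"travel": [-0.43,-0.58,0.18],"twist": [0,0,-0.145]},{"travel": [-0.457,-0.611,0.2],"twist": [0,0,-0.151]},{"travel": [-0.457,-0.611,0.2],"twist": [0,0,-0.151]},{"travel": [-0.457,-0.611,0.2],"twist": [0,0,-0.151]}]'

```text
time_s: 12.92
tcp_pos: [0.5566, 0.0448, 0.1804]
eef_rot: [[-0.988, -0.155, 0.001], [-0.155, 0.988, 0.0], [-0.001, 0.0, -1.0]]
force: [0.1, 0.5, -2.9]
gripper_width: 0.0156
gripper_force: 45.0
```

Run:
```python
from h import *
T=np.array([.568,-.0325,0]);a=np.radians(98.9);ex=np.array([np.cos(a),np.sin(a),0])
o=snap('top','t1',crop=(300,120,500,240),scale=4);print(o['tcp_pos'],o['eef_rot'].round(3),o['qpos'])
lip=np.array([-46,-57])/1e3
for th in (0,10,20,30,44):
  c,s=np.cos(np.radians(th)),np.sin(np.radians(th)); x=lip[0]*c-lip[1]*s; z=lip[0]*s+lip[1]*c
  print(th); to(T+ex*(.03-x)+[0,0,.058-z],pose(98.9,-th))
```

```text
[0.55656379 0.04480181 0.1804158 ] [[-0.988 -0.155  0.001]
 [-0.155  0.988  0.   ]
 [-0.001  0.    -1.   ]] [ 0.39662294  0.59437762 -0.85387291  1.9971345   0.6118222   0.82562036
  0.91959949]
0
travel [0.004, -0.012, 0.327] twist [0.0, 0.0001, 0.0002] rows>= 1.0
10
travel [0.004, -0.065, 0.292] twist [-0.0278, 0.0001, 0.0002] rows>= 1.0
20
travel [0.004, -0.123, 0.266] twist [-0.0555, 0.0001, 0.0002] rows>= 1.9
30
travel [0.004, -0.185, 0.25] twist [-0.0833, 0.0001, 0.0002] rows>= 2.8
44
travel [0.004, -0.274, 0.247] twist [-0.1222, 0.0, 0.0002] rows>= 4.1
```

View pics/t1.png

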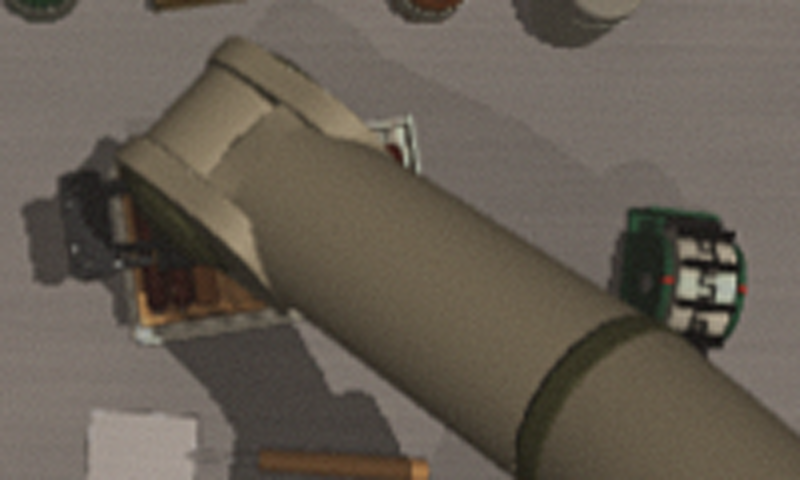

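The trug is over the tray's left part and the sticks still rest at its back (170,290); the tally reads 5. I tip it in stages.

>>> jog_arm --deltas '[{"travel": [0.004,-0.02,0.1],"twist": [-0.005,0,0]},{"travel": [0.004,-0.04,0.2],"twist": [-0.013,0,0]},{"travel": [0.004,-0.055,0.27],"twist": [-0.021,0,0]},{"travel": [0.004,-0.06,0.292],"twist": [-0.025,0,0]},{"travel": [0.004,-0.06,0.292],"twist": [-0.025,0,0]}]'

```text
time_s: 13.6
tcp_pos: [0.5575, 0.0322, 0.1216]
eef_rot: [[-0.988, -0.153, -0.025], [-0.155, 0.976, 0.155], [0.0, 0.157, -0.988]]
force: [-0.7, 0.7, -3.7]
gripper_width: 0.0154
gripper_force: 45.0
```

```bash
cat > pour.py <<'E'
from h import *
import sys
T=np.array([.568,-.0325,0]);a=np.radians(98.9);ex=np.array([np.cos(a),np.sin(a),0])
lip=np.array([-46,-57])/1e3
def pour(lx,lz,ths):
  o=r.get_obs();print(o['tcp_pos'].round(4),o['qpos'].round(3),o['gripper_width'])
  for th in ths:
    c,s=np.cos(np.radians(th)),np.sin(np.radians(th)); x=lip[0]*c-lip[1]*s; z=lip[0]*s+lip[1]*c
    print(th,end=' '); to(T+ex*(lx-x)+[0,0,lz-z],pose(98.9,-th),o)
if __name__=='__main__': pour(float(sys.argv[1]),float(sys.argv[2]),map(float,sys.argv[3:]))
E
python3 pour.py .03 .058 12 20 30 38 46
```

```text
[0.5575 0.0322 0.1216] [ 0.509  0.715 -0.882  2.027  0.609  0.693  1.007] 0.015449830449208923
12.0 travel [-0.002, -0.011, -0.01] twist [-0.0083, -0.0001, 0.0001] rows>= 0.3
20.0 travel [-0.002, -0.054, -0.037] twist [-0.0305, -0.0001, 0.0001] rows>= 1.0
30.0 travel [-0.002, -0.113, -0.062] twist [-0.0583, -0.0001, 0.0001] rows>= 2.0
38.0 travel [-0.002, -0.162, -0.075] twist [-0.0805, -0.0001, 0.0001] rows>= 2.7
46.0 travel [-0.002, -0.213, -0.08] twist [-0.1028, -0.0001, 0.0001] rows>= 3.5
```

>>> jog_arm --deltas '[{"travel": [-0.002,-0.011,-0.01],"twist": [-0.0083,0,0]},{"travel": [-0.002,-0.032,-0.025],"twist": [-0.02,0,0]},{"travel": [-0.002,-0.054,-0.037],"twist": [-0.0305,0,0]},{"travel": [-0.002,-0.075,-0.046],"twist": [-0.04,0,0]},{"travel": [-0.002,-0.095,-0.055],"twist": [-0.05,0,0]},{"travel": [-0.002,-0.113,-0.062],"twist": [-0.058,0,0]},{"travel": [-0.002,-0.138,-0.069],"twist": [-0.069,0,0]},{"travel": [-0.002,-0.162,-0.075],"twist": [-0.08,0,0]},{"travel": [-0.002,-0.187,-0.078],"twist": [-0.092,0,0]},{"travel": [-0.002,-0.213,-0.08],"twist": [-0.103,0,0]},{"travel": [-0.002,-0.213,-0.08],"twist": [-0.103,0,0]},{"travel": [-0.002,-0.213,-0.08],"twist": [-0.103,0,0]}]'

```text
time_s: 15.1
tcp_pos: [0.5648, -0.0108, 0.1313]
eef_rot: [[-0.988, -0.11, -0.113], [-0.157, 0.686, 0.711], [-0.001, 0.719, -0.695]]
force: [0.1, 0.9, -2.2]
gripper_width: 0.016
gripper_force: 45.0
```

Run:
```python
from h import *
o=r.get_obs();print(o['qpos'].round(3))
a=snap('scene','s1');im=np.load('pics/s1.npy')[130:280,180:360]
b=snap('wrist','w5');im2=np.load('pics/w5.npy')
can=np.zeros((600,800,3),np.uint8);x=cv2.resize(im,(360,300),interpolation=cv2.INTER_CUBIC);can[:300,:360]=x;can[300:600,:480]=cv2.resize(im2,(480,300))
cv2.imwrite('pics/c2.png',can)
```

```text
[ 0.973  1.119 -1.228  1.863  0.289  0.872  1.516]
```

View pics/c2.png

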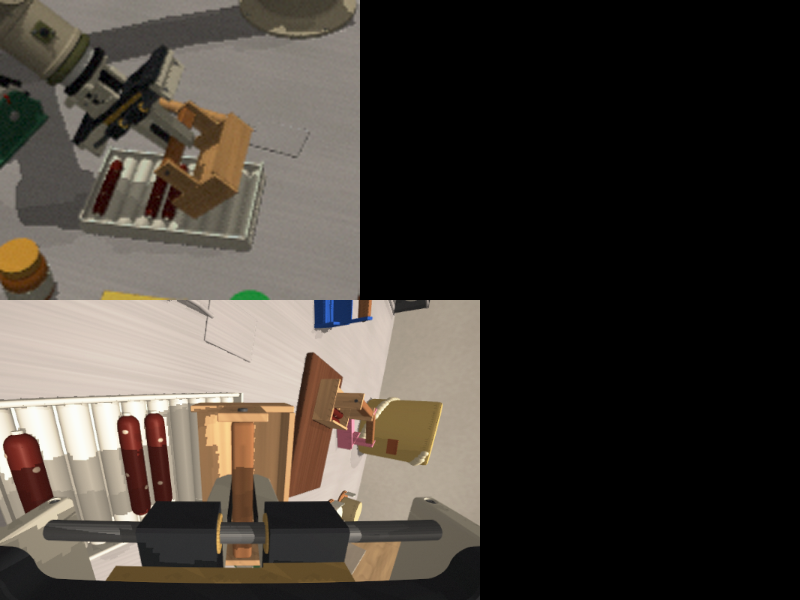

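Both sticks have come out and lie in adjacent grooves: in the wrist view at (130,465) and (158,455), with the leftover at (25,470). The trug is empty. I straighten it up and take it back.

Run:
```python
from pour import *
to(T+ex*.08+[0,0,.2],pose(98.9)); to(T+ex*.14+[0,0,.22],pose(98.9))
```

```text
travel [-0.001, 0.447, -0.029] twist [0.1277, -0.0001, 0.0005] rows>= 4.3
travel [-0.002, 0.728, 0.117] twist [0.1277, -0.0001, 0.0005] rows>= 4.3
```

>>> jog_arm --deltas '[{"travel": [0,0.07,-0.07],"twist": [0,0,0]},{"travel": [0,0.15,-0.12],"twist": [0.015,0,0]},{"travel": [0,0.25,-0.12],"twist": [0.035,0,0]},{"travel": [0,0.33,-0.1],"twist": [0.06,0,0]},{"travel": [0,0.4,-0.06],"twist": [0.085,0,0]},{"travel": [0,0.45,-0.03],"twist": [0.11,0,0]},{"travel": [0,0.5,0],"twist": [0.1277,0,0]},{"travel": [0,0.6,0.05],"twist": [0.1277,0,0]},{"travel": [0,0.728,0.11],"twist": [0.1277,0,0.0005]},{"travel": [0,0.728,0.117],"twist": [0.1277,0,0.0005]}]'

```text
time_s: 16.45
tcp_pos: [0.546, 0.1077, 0.2209]
eef_rot: [[-0.988, -0.156, -0.001], [-0.156, 0.988, 0.006], [-0.0, 0.006, -1.0]]
force: [0.4, -0.2, -3.4]
gripper_width: 0.0155
gripper_force: 45.0
```

Run:
```python
from h import *
o=r.get_obs();print(o['qpos'].round(3))
to([.602,.3815,.22],pose(1.2));
```

```text
[ 0.321  0.546 -0.896  1.961  0.541  0.892  0.87 ]
travel [-0.49, 1.309, 0.012] twist [0.0007, -0.0007, 0.2716] rows>= 9.1
```

>>> jog_arm --deltas '[{"travel": [-0.06,0.15,0],"twist": [0,0,0.025]},{"travel": [-0.12,0.3,0],"twist": [0,0,0.05]},{"travel": [-0.18,0.45,0],"twist": [0,0,0.075]},{"travel": [-0.24,0.6,0],"twist": [0,0,0.1]},{"travel": [-0.3,0.75,0],"twist": [0,0,0.125]},{"travel": [-0.35,0.9,0],"twist": [0,0,0.15]},{"travel": [-0.35,0.93,0],"twist": [0,0,0.175]},{"travel": [-0.35,0.93,0],"twist": [0,0,0.2]},{"travel": [-0.35,0.93,0],"twist": [0,0,0.2]}]'

```text
time_s: 17.58
tcp_pos: [0.5871, 0.2985, 0.2191]
eef_rot: [[-0.451, 0.893, -0.003], [0.893, 0.451, 0.002], [0.003, -0.002, -1.0]]
force: [-0.5, -0.4, -3.0]
gripper_width: 0.0157
gripper_force: 45.0
```

Run:
```python
from h import *
to([.602,.3815,.16],pose(1.2));to([.602,.3815,.1005],pose(1.2))
snap('top','t2',crop=(200,120,440,240),scale=3.3)
```

```text
travel [0.336, 0.254, 0.296] twist [-0.0004, -0.0004, 0.0711] rows>= 2.4
travel [0.335, 0.255, 0.594] twist [-0.0004, -0.0004, 0.0711] rows>= 2.4
```

View pics/t2.png

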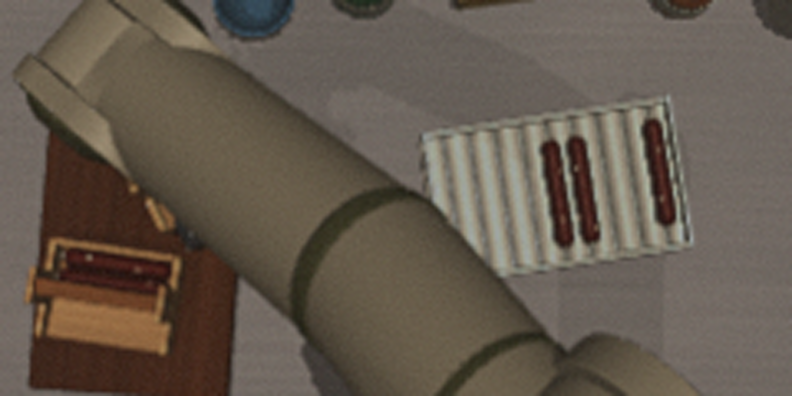

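Three sticks lie straight in separate grooves, at (557,195), (583,190) and (660,172). The near trug has not moved, at (103,290). I set the empty trug down.

>>> jog_arm --deltas '[{"travel": [0.1,0.08,0],"twist": [0,0,0.02]},{"travel": [0.2,0.16,0],"twist": [0,0,0.045]},{"travel": [0.3,0.23,0.1],"twist": [0,0,0.0711]},{"travel": [0.335,0.255,0.2],"twist": [0,0,0.0711]},{"travel": [0.335,0.255,0.3],"twist": [0,0,0.0711]},{"travel": [0.335,0.255,0.4],"twist": [0,0,0.0711]},{"travel": [0.335,0.255,0.48],"twist": [0,0,0.0711]},{"travel": [0.335,0.255,0.54],"twist": [0,0,0.0711]},{"travel": [0.335,0.255,0.575],"twist": [0,0,0.0711]},{"travel": [0.335,0.255,0.59],"twist": [0,0,0.0711]},{"travel": [0.335,0.255,0.595],"twist": [0,0,0.0711]},{"travel": [0.335,0.255,0.595],"twist": [0,0,0.0711]}]'

```text
time_s: 19.12
tcp_pos: [0.6022, 0.3825, 0.1012]
eef_rot: [[-0.021, 1.0, -0.001], [1.0, 0.021, 0.002], [0.002, -0.001, -1.0]]
force: [0.1, 0.0, -1.5]
gripper_width: 0.0155
gripper_force: 45.0
```

>>> jog_arm --deltas '[{"travel": [0,0,0],"twist": [0,0,0]},{"travel": [0,0,0],"twist": [0,0,0]},{"travel": [0,0,0],"twist": [0,0,0]},{"travel": [0,0,0],"twist": [0,0,0]},{"travel": [0,0,-0.1],"twist": [0,0,0]},{"travel": [0,0,-0.3],"twist": [0,0,0]},{"travel": [0,0,-0.6],"twist": [0,0,0]},{"travel": [-0.2,-0.2,-0.8],"twist": [0,0,0]},{"travel": [-0.4,-0.3,-0.85],"twist": [0,0,0]},{"travel": [-0.4,-0.3,-0.85],"twist": [0,0,0]}]' --jaw -0.3

```text
time_s: 20.38
tcp_pos: [0.5438, 0.2978, 0.274]
eef_rot: [[-0.019, 1.0, 0.002], [1.0, 0.019, 0.001], [0.001, 0.002, -1.0]]
force: [-0.3, 1.1, 0.0]
gripper_width: 0.0607
gripper_force: 0.0
```

Run:
```python
from h import *
o=snap('wrist','w6',scale=1.25);print(o['tcp_pos'],o['gripper_width'])
```

```text
[0.54378093 0.29784588 0.27400068] 0.06066035636893312
```

View pics/w6.png

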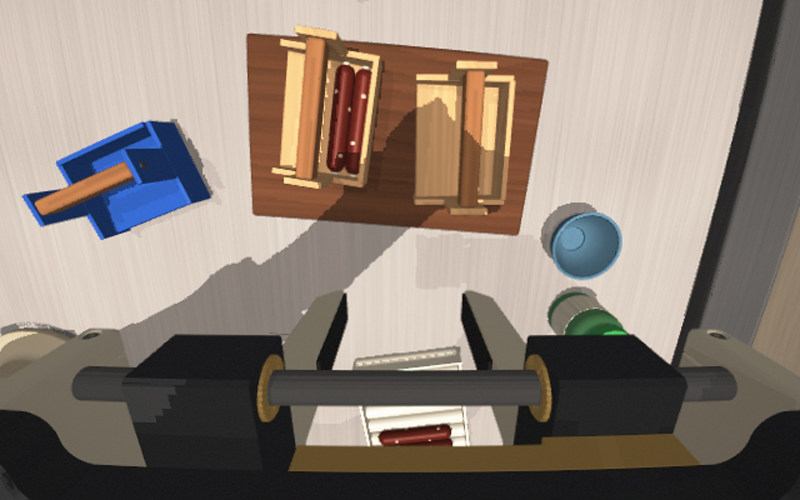

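The far trug stands empty and upright with its bar at (471,138). The near trug's bar runs (317,39)–(304,179), with two sticks in it.

Run:
```python
from h import *
o=r.get_obs()
W=world('wrist',np.array([(317,39),(304,179)])/1.25,.117,o);d=W[0]-W[1];c=W.mean(0);y=np.degrees(np.arctan2(d[1],d[0]))-90;print(c,y,np.linalg.norm(d))
W=world('wrist',np.array([(477,71),(465,205)])/1.25,.117,o);print(W,W.mean(0))
to([.4635,.4040,.17],pose(-8));to([.4635,.4040,.098],pose(-8))
```

```text
[0.46335 0.40715 0.117  ] -8.473272372894755 0.11333710778028525
[[0.6025 0.4418 0.117 ]
 [0.5999 0.3305 0.117 ]] [0.6012  0.38615 0.117  ]
travel [0.528, -0.395, 0.517] twist [0.0002, -0.0004, 0.0254] rows>= 2.7
travel [0.527, -0.395, 0.876] twist [0.0002, -0.0004, 0.0254] rows>= 3.5
```

>>> jog_arm --deltas '[{"travel": [0.25,-0.2,0.1],"twist": [0,0,0.01]},{"travel": [0.45,-0.35,0.25],"twist": [0,0,0.025]},{"travel": [0.528,-0.395,0.4],"twist": [0,0,0.0254]},{"travel": [0.528,-0.395,0.55],"twist": [0,0,0.0254]},{"travel": [0.528,-0.395,0.7],"twist": [0,0,0.0254]},{"travel": [0.528,-0.395,0.82],"twist": [0,0,0.0254]},{"travel": [0.528,-0.395,0.87],"twist": [0,0,0.0254]},{"travel": [0.528,-0.395,0.87],"twist": [0,0,0.0254]}]'

```text
time_s: 21.42
tcp_pos: [0.4624, 0.4057, 0.0966]
eef_rot: [[0.137, 0.991, -0.002], [0.991, -0.137, 0.001], [0.001, -0.002, -1.0]]
force: [-0.2, -0.1, 0.6]
gripper_width: 0.0606
gripper_force: 0.0
```

>>> jog_arm --deltas '[{"travel": [0,0,0],"twist": [0,0,0]},{"travel": [0,0,0],"twist": [0,0,0]},{"travel": [0,0,0],"twist": [0,0,0]},{"travel": [0,0,0],"twist": [0,0,0]},{"travel": [0,0,0],"twist": [0,0,0]},{"travel": [0,0,0],"twist": [0,0,0]},{"travel": [0,0,0],"twist": [0,0,0]}]' --jaw 1 --squeeze 45

```text
time_s: 22.3
tcp_pos: [0.4623, 0.4049, 0.0969]
eef_rot: [[0.138, 0.99, -0.002], [0.99, -0.138, 0.001], [0.001, -0.002, -1.0]]
force: [-1.5, -0.0, 0.5]
gripper_width: 0.0158
gripper_force: 45.0
```

Run:
```python
from pour import *
o=r.get_obs();print(o['qpos'].round(3),o['tcp_pos'])
to(T+ex*.15+[0,0,.23],pose(98.9))
```

```text
[-0.612  0.651 -0.298  1.951  0.323  0.586 -1.262] [0.46227515 0.4049089  0.09688535]
travel [-1.375, 0.606, -0.668] twist [-0.0001, -0.0004, -0.2967] rows>= 10.0
```

>>> jog_arm --deltas '[{"travel": [0,0,-0.05],"twist": [0,0,0]},{"travel": [0,0,-0.15],"twist": [0,0,0]},{"travel": [0,0,-0.3],"twist": [0,0,0]},{"travel": [0,0,-0.45],"twist": [0,0,0]},{"travel": [0,0,-0.6],"twist": [0,0,0]},{"travel": [-0.05,0.02,-0.67],"twist": [0,0,-0.008]},{"travel": [-0.12,0.05,-0.67],"twist": [0,0,-0.022]},{"travel": [-0.2,0.09,-0.67],"twist": [0,0,-0.04]},{"travel": [-0.28,0.13,-0.67],"twist": [0,0,-0.058]},{"travel": [-0.36,0.17,-0.67],"twist": [0,0,-0.076]},{"travel": [-0.44,0.2,-0.67],"twist": [0,0,-0.094]},{"travel": [-0.52,0.23,-0.67],"twist": [0,0,-0.112]},{"travel": [-0.6,0.27,-0.67],"twist": [0,0,-0.13]},{"travel": [-0.68,0.3,-0.67],"twist": [0,0,-0.146]},{"travel": [-0.74,0.32,-0.67],"twist": [0,0,-0.158]},{"travel": [-0.78,0.34,-0.67],"twist": [0,0,-0.165]}]'

```text
time_s: 24.3
tcp_pos: [0.5088, 0.2396, 0.231]
eef_rot: [[-0.783, 0.622, -0.001], [0.622, 0.783, 0.001], [0.002, -0.0, -1.0]]
force: [0.7, -0.1, -4.1]
gripper_width: 0.0159
gripper_force: 45.0
```

```bash
sed -i 's/-57\])/-54])/' pour.py
python3 - <<'E'
from pour import *
o=r.get_obs();print(o['qpos'].round(3),o['tcp_pos'])
to(T+ex*.146+[0,0,.20],pose(98.9))
E
```

```text
[-0.072  0.475 -0.662  1.945  0.382  0.849 -0.038] [0.50882937 0.23957114 0.23101676]
travel [-0.541, -0.387, 0.154] twist [0.0001, -0.0002, -0.1316] rows>= 4.4
```

>>> jog_arm --deltas '[{"travel": [-0.03,-0.02,0],"twist": [0,0,-0.008]},{"travel": [-0.1,-0.07,0.02],"twist": [0,0,-0.024]},{"travel": [-0.17,-0.12,0.04],"twist": [0,0,-0.042]},{"travel": [-0.24,-0.17,0.06],"twist": [0,0,-0.06]},{"travel": [-0.32,-0.23,0.09],"twist": [0,0,-0.078]},{"travel": [-0.39,-0.28,0.11],"twist": [0,0,-0.095]},{"travel": [-0.46,-0.33,0.13],"twist": [0,0,-0.11]},{"travel": [-0.51,-0.37,0.145],"twist": [0,0,-0.124]},{"travel": [-0.541,-0.387,0.154],"twist": [0,0,-0.1316]},{"travel": [-0.541,-0.387,0.154],"twist": [0,0,-0.1316]}]'

```text
time_s: 25.55
tcp_pos: [0.5452, 0.1119, 0.1996]
eef_rot: [[-0.988, -0.152, -0.002], [-0.152, 0.988, 0.001], [0.002, 0.001, -1.0]]
force: [-0.3, 1.0, -2.5]
gripper_width: 0.0158
gripper_force: 45.0
```

```bash
python3 pour.py .095 .058 0 9
```

```text
[0.5452 0.1119 0.1996] [ 0.285  0.567 -0.862  1.982  0.569  0.854  0.833] 0.015785733922438157
0.0 travel [-0.002, -0.026, 0.438] twist [0.0002, -0.0002, -0.0004] rows>= 1.4
9.0 travel [-0.002, -0.071, 0.405] twist [-0.0248, -0.0002, -0.0005] rows>= 1.3
```

>>> jog_arm --deltas '[{"travel": [-0.002,-0.02,0.12],"twist": [-0.005,0,0]},{"travel": [-0.002,-0.04,0.25],"twist": [-0.012,0,0]},{"travel": [-0.002,-0.06,0.35],"twist": [-0.02,0,0]},{"travel": [-0.002,-0.07,0.4],"twist": [-0.0248,0,0]},{"travel": [-0.002,-0.071,0.405],"twist": [-0.0248,0,0]}]'

```text
time_s: 26.18
tcp_pos: [0.5474, 0.0986, 0.1182]
eef_rot: [[-0.988, -0.15, -0.026], [-0.152, 0.976, 0.155], [0.002, 0.157, -0.988]]
force: [-0.0, 0.8, -3.1]
gripper_width: 0.0161
gripper_force: 45.0
```

```bash
python3 pour.py .095 .058 12 20 30 38 46
```

```text
[0.5474 0.0986 0.1182] [ 0.379  0.704 -0.857  2.047  0.613  0.651  0.882] 0.01606184895397969
12.0 travel [-0.0, -0.018, -0.014] twist [-0.0082, -0.0003, -0.0004] rows>= 0.3
20.0 travel [-0.0, -0.059, -0.041] twist [-0.0305, -0.0003, -0.0005] rows>= 1.0
30.0 travel [-0.0, -0.115, -0.067] twist [-0.0582, -0.0002, -0.0005] rows>= 2.0
38.0 travel [-0.001, -0.163, -0.08] twist [-0.0805, -0.0002, -0.0005] rows>= 2.7
46.0 travel [-0.001, -0.212, -0.086] twist [-0.1027, -0.0002, -0.0005] rows>= 3.5
```

>>> jog_arm --deltas '[{"travel": [0,-0.018,-0.014],"twist": [-0.0083,0,0]},{"travel": [0,-0.038,-0.03],"twist": [-0.02,0,0]},{"travel": [0,-0.059,-0.041],"twist": [-0.0305,0,0]},{"travel": [0,-0.078,-0.051],"twist": [-0.04,0,0]},{"travel": [0,-0.098,-0.06],"twist": [-0.05,0,0]},{"travel": [0,-0.115,-0.067],"twist": [-0.058,0,0]},{"travel": [0,-0.14,-0.074],"twist": [-0.069,0,0]},{"travel": [0,-0.163,-0.08],"twist": [-0.08,0,0]},{"travel": [0,-0.187,-0.083],"twist": [-0.092,0,0]},{"travel": [0,-0.212,-0.086],"twist": [-0.1027,0,0]},{"travel": [0,-0.212,-0.086],"twist": [-0.1027,0,0]},{"travel": [0,-0.212,-0.086],"twist": [-0.1027,0,0]}]'

```text
time_s: 27.68
tcp_pos: [0.5546, 0.0558, 0.1297]
eef_rot: [[-0.988, -0.108, -0.111], [-0.155, 0.688, 0.709], [0.0, 0.718, -0.696]]
force: [0.2, 0.5, -2.8]
gripper_width: 0.0159
gripper_force: 45.0
```

Run:
```python
from h import *
o=r.get_obs();print(o['qpos'].round(3))
a=snap('scene','s2');im=np.load('pics/s2.npy')[130:280,180:360]
b=snap('wrist','w7');im2=np.load('pics/w7.npy')
can=np.zeros((600,480,3),np.uint8);x=cv2.resize(im,(360,300),interpolation=cv2.INTER_CUBIC);can[:300,:360]=x;can[300:600,:480]=cv2.resize(im2,(480,300))
cv2.imwrite('pics/c3.png',can)
```

```text
[ 0.898  1.11  -1.241  1.94   0.316  0.751  1.41 ]
```

View pics/c3.png

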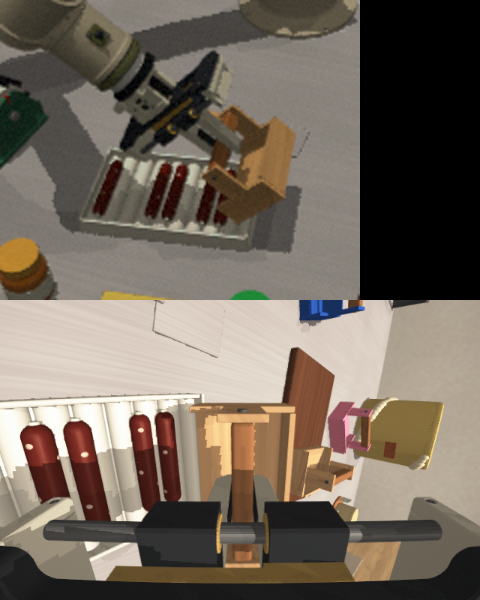

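Two more sticks lie in their own grooves, at (143,455) and (168,455) in the wrist view, so all five are separate and the trug is empty. I go back to the board and look before placing.

>>> jog_arm --deltas '[{"travel": [0,0.07,-0.07],"twist": [0,0,0]},{"travel": [0,0.15,-0.12],"twist": [0.015,0,0]},{"travel": [0,0.25,-0.12],"twist": [0.035,0,0]},{"travel": [0,0.33,-0.1],"twist": [0.06,0,0]},{"travel": [0,0.4,-0.06],"twist": [0.085,0,0]},{"travel": [0,0.45,-0.03],"twist": [0.11,0,0]},{"travel": [0,0.5,0],"twist": [0.1277,0,0]},{"travel": [0,0.55,0.0],"twist": [0.1277,0,0]},{"travel": [0,0.55,0.0],"twist": [0.1277,0,0]}]'

```text
time_s: 28.9
tcp_pos: [0.5426, 0.1315, 0.2093]
eef_rot: [[-0.988, -0.155, -0.0], [-0.155, 0.988, 0.002], [-0.0, 0.002, -1.0]]
force: [-0.2, -0.3, -3.7]
gripper_width: 0.0156
gripper_force: 45.0
```

Run:
```python
from h import *
to([.4635,.4040,.23],pose(-8))
o=snap('top','t3',crop=(200,120,440,260),scale=3.3);print(o['tcp_pos'])
```

```text
travel [0.179, 1.408, -0.101] twist [0.0003, -0.0003, 0.297] rows>= 10.0
[0.54255804 0.1314637  0.20925308]
```

View pics/t3.png

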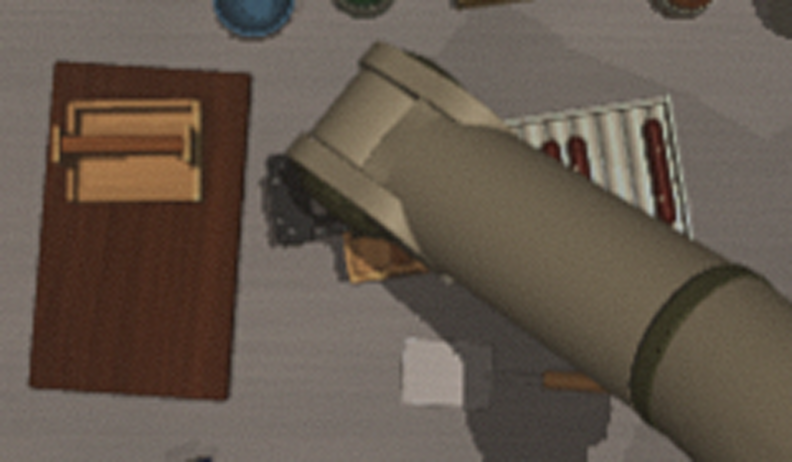

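The other trug is unmoved, with its bar at (125,144), and the near half of the board (130,300) is free.

>>> jog_arm --deltas '[{"travel": [0.01,0.12,-0.05],"twist": [0,0,0.02]},{"travel": [0.02,0.27,-0.1],"twist": [0,0,0.045]},{"travel": [0.04,0.42,-0.1],"twist": [0,0,0.07]},{"travel": [0.06,0.57,-0.1],"twist": [0,0,0.095]},{"travel": [0.08,0.72,-0.1],"twist": [0,0,0.12]},{"travel": [0.1,0.85,-0.1],"twist": [0,0,0.145]},{"travel": [0.12,0.95,-0.1],"twist": [0,0,0.17]},{"travel": [0.12,0.98,-0.1],"twist": [0,0,0.195]},{"travel": [0.12,0.98,-0.1],"twist": [0,0,0.21]},{"travel": [0.12,0.98,-0.1],"twist": [0,0,0.21]}]'

```text
time_s: 30.2
tcp_pos: [0.4896, 0.3187, 0.2273]
eef_rot: [[-0.393, 0.92, -0.003], [0.92, 0.393, 0.0], [0.001, -0.003, -1.0]]
force: [0.5, 0.0, -2.4]
gripper_width: 0.0159
gripper_force: 45.0
```

Run:
```python
from h import *
to([.4635,.4040,.2],pose(-8));to([.4635,.4040,.0975],pose(-8));print(r.get_obs()['qpos'].round(2))
```

```text
travel [0.444, 0.048, 0.137] twist [-0.0005, -0.0001, 0.0864] rows>= 2.9
travel [0.443, 0.049, 0.649] twist [-0.0005, -0.0001, 0.0864] rows>= 2.9
[-0.32  0.48 -0.5   1.91  0.3   0.84 -0.58]
```

>>> jog_arm --deltas '[{"travel": [0.12,0.01,0],"twist": [0,0,0.02]},{"travel": [0.25,0.03,0],"twist": [0,0,0.045]},{"travel": [0.37,0.04,0.05],"twist": [0,0,0.07]},{"travel": [0.443,0.049,0.13],"twist": [0,0,0.0864]},{"travel": [0.443,0.049,0.24],"twist": [0,0,0.0864]},{"travel": [0.443,0.049,0.35],"twist": [0,0,0.0864]},{"travel": [0.443,0.049,0.45],"twist": [0,0,0.0864]},{"travel": [0.443,0.049,0.54],"twist": [0,0,0.0864]},{"travel": [0.443,0.049,0.6],"twist": [0,0,0.0864]},{"travel": [0.443,0.049,0.635],"twist": [0,0,0.0864]},{"travel": [0.443,0.049,0.65],"twist": [0,0,0.0864]},{"travel": [0.443,0.049,0.65],"twist": [0,0,0.0864]}]'

```text
time_s: 31.7
tcp_pos: [0.4627, 0.4061, 0.0985]
eef_rot: [[0.136, 0.991, -0.001], [0.991, -0.136, 0.001], [0.001, -0.001, -1.0]]
force: [-0.6, 0.1, -2.6]
gripper_width: 0.0156
gripper_force: 45.0
```

>>> jog_arm --deltas '[{"travel": [0,0,0],"twist": [0,0,0]},{"travel": [0,0,0],"twist": [0,0,0]},{"travel": [0,0,0],"twist": [0,0,0]},{"travel": [0,0,0],"twist": [0,0,0]},{"travel": [0,0,-0.1],"twist": [0,0,0]},{"travel": [0,0,-0.3],"twist": [0,0,0]},{"travel": [0,0,-0.6],"twist": [0,0,0]},{"travel": [-0.2,0,-0.8],"twist": [0,0,0]},{"travel": [-0.5,0,-0.9],"twist": [0,0,0]},{"travel": [-0.8,0.1,-0.9],"twist": [0,0,0]},{"travel": [-1,0.1,-0.9],"twist": [0,0,0]},{"travel": [-1,0.1,-0.9],"twist": [0,0,0]}]' --jaw -0.3

```text
time_s: 33.2
tcp_pos: [0.4553, 0.2015, 0.2785]
eef_rot: [[0.141, 0.99, -0.001], [0.99, -0.141, -0.001], [-0.001, -0.001, -1.0]]
force: [-0.4, 1.2, -0.6]
gripper_width: 0.0602
gripper_force: 0.0
```

Run:
```python
from h import *
o=snap('wrist','w8');im=np.load('pics/w8.npy')
snap('scene','s3');s=np.load('pics/s3.npy');t=snap('top','t4');t=np.load('pics/t4.npy')
can=np.zeros((600,800,3),np.uint8);can[:250,:400]=cv2.resize(im,(400,250),interpolation=cv2.INTER_AREA)
can[:350,400:]=cv2.resize(s[155:310,145:322],(400,350),interpolation=cv2.INTER_CUBIC)
can[250:600,:400]=cv2.resize(t[130:265,200:354],(400,350),interpolation=cv2.INTER_CUBIC)
can[350:600,400:]=cv2.resize(t[130:230,320:480],(400,250),interpolation=cv2.INTER_CUBIC)
cv2.imwrite('pics/c4.png',can)
```

```text
(no output)
```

View pics/c4.png

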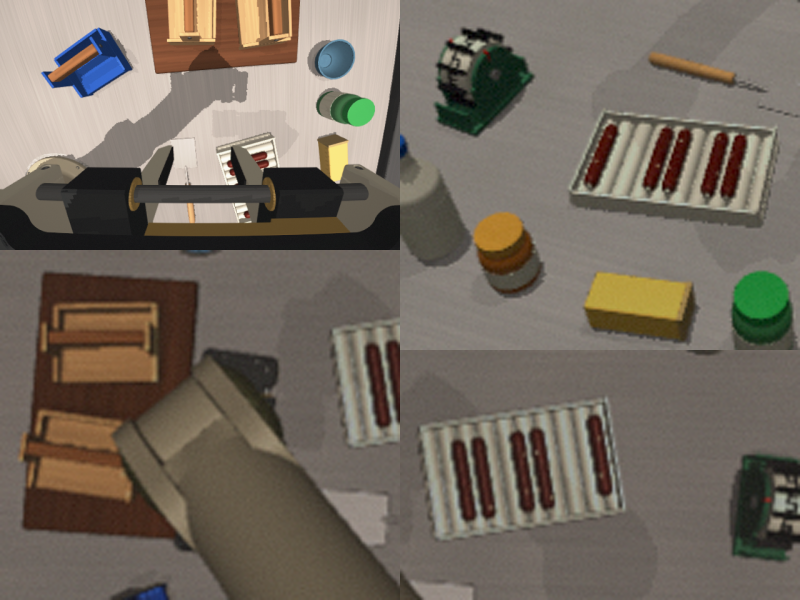

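All five sticks lie parallel in separate grooves and both trugs stand upright on the board. As a last check I compare groove positions numerically, then hand in.

Run:
```python
from h import *
P=[(465,480),(486,477),(523,470),(543,468),(600,456)]
W=world('top',[((x-400)/2.5+320,(y-350)/2.5+130) for x,y in P],.025)
a=np.radians(98.9);ex=np.array([np.cos(a),np.sin(a)]);ey=np.array([-ex[1],ex[0]])
d=W[:,:2]-[.568,-.0325];print((d@ex*1e3).round(),(d@ey*1e3).round())
print(order.job_done())
```

```text
[  77.   49.    0.  -26. -103.] [ 3.  3.  1.  3. -2.]
the job is handed in; nothing more can be done
None
```

The job is handed in (no verdict came back): on the last pictures all five sticks lie in separate grooves, both emptied trugs stand upright on the board, and the tally last read 5 squarely between the red marks when viewed at about 13 s.

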